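# Put the biscuit cutters back in their storage tray

### The arm

A 6-joint arm with a two-finger parallel gripper is mounted at the origin on the work surface. World frame = base frame: x ahead of the robot, y to its left, z up, the work surface at z = 0. Lengths are in m, angles in rad, forces in N, time in s.
With the tool pointing down it reaches from about 0.3 to 0.775 m from the base axis. Payload 14.6 kg.
Tool frame: the origin (TCP) lies at the centre of the arm's flange, where the gripper is bolted on; the fingertips stand 199 mm ahead of it and the grasp point (between the pads) lies 180 mm ahead of it; z points along the fingers, y is the line along which they close (so a half turn about z gives the same grasp; the last joint's range is limited). The gripper opens to 94 mm and grips with 3 to 60 N. Pads are 16 mm wide; open, the fingers measure 119 mm over their backs; the gripper's body (75 mm by 177 mm) begins 78 mm behind the grasp point.
Start: joints at [-1.239, 0.3, 1.521, -0, 1.321, -0.067], TCP at [0.214, -0.507, 0.405] pointing down, gripper open.
Joint ranges: [-3.03, 3.03], [-0.79, 2.21], [0.23, 2.52], [-1.04, 4.18], [0, 3.07], [-2.55, 2.55]. Speed limits (rad/s): [2.22, 2.22, 2.57, 3.14, 3.14, 3.14].

### API

Orientations are given as [roll, pitch, yaw] about the fixed x, y, z axes, in that order (R = Rz(yaw) Ry(pitch) Rx(roll)).
In Python, from station import ctrl gives the robot as it stands. The module is installed in compiled form; this text tells all that it offers.
- The arm moves only by the tool servo_tool, never from a script. Its argument "motion" is a list of rows, each a list of 5 numbers: the closure, from 0 (fully open) to 1 (shut), then the shift along the world's x, y, z in cm, then the turn about the world's z in degrees. A call has 1 to 20 rows; each row is the pose to reach, as a shift and turn from the pose commanded when the call began; what a row does not reach only later rows make up. A row lasts 1/8 s, in which the tool goes at most 62.5 mm and 10.7 degrees, less where a joint would pass 70% of its speed; a pose out of reach is approached as far as the arm can. A call with a gripper value outside its range is refused whole. The fingers move at their own pace and stop on an object; "squeeze" is the grip in N (left out, the last holds). Time passes only in rows, so rows that repeat a pose let the fingers close. It gives the time, the measured TCP pose, the force, the opening and the grip force at its end, in the units of the state.
- ctrl.get_obs(): the state, without advancing time (a new reading comes with each control period).
- ctrl.camera(name): name is "scene" or "top"; returns a dict with "image" (480x640x3 uint8, red, green, blue), "fx", "fy", "cx", "cy" (pixels), "dist" ([k1, k2, p1, p2, k3] as OpenCV has them; the pictures are not rectified), "camera_from_world" (4x4, takes a point from world to camera coordinates). Camera axes: x right, y up, looking along -z (the intrinsics and any distortion apply to the point x, -y, -z); pixel columns grow to the right and rows downward; lengths in m; the calibration is good to about 2 mm. A picture is of the moment at which its call begins. There is no depth.
- ctrl.hand_in(): hands the job in; it is judged then, once.
The state is a dict: "time_s": time; "qpos": joint angles; "joint_vel": joint speeds; "tau": joint torques, N m; "ee_pos": TCP position; "eef_rot": TCP orientation; "force": force on the tool from outside, world axes, zero at the start; "moment": the same for the moment, N m; "grip_width": finger opening in m; "grip_force": force on a finger pad.
Only numpy, scipy, OpenCV 4.12 (cv2) and the standard library are available. Lean on these libraries where they do the work, as an engineer would, in place of code of your own. Each camera call takes 0.05 s, during which the arm holds its last target. There are 200 camera calls.

### The job

Baking is over: put all four biscuit cutters away in the wooden storage tray, each one upright and flat inside the raised outline that has its own shape and size and turned to match it, and let go of it. Leave the palette knife where it lies and the sugar dredger standing where it is.

Things in the scene. Friction and masses are not known exactly. Their poses are not given: they have to be found in the camera images.
- big_star_cutter: Larger of two six-pointed star cutters, 86 mm point to point, two points along x (60 degree symmetry). Upright steel outline 2 mm thick, 25 mm high, open top and bottom, under a black plastic grip bar on two straps; 50 to 100 g. Origin: centre of the outline, underside; z up, x along the bar. Bar: 12 mm wide (along y), 71 long, from 44 to 56 mm above the origin, centred.
- small_star_cutter: Smaller of two six-pointed star cutters, 60 mm point to point, two points along x (60 degree symmetry). Upright steel outline 2 mm thick, 25 mm high, open top and bottom, under a black plastic grip bar on two straps; 50 to 100 g. Origin: centre of the outline, underside; z up, x along the bar. Bar: 12 mm wide (along y), 46 long, from 44 to 56 mm above the origin, centred.
- round_cutter: Plain round cutter, 72 mm in diameter. Upright steel outline 2 mm thick, 25 mm high, open top and bottom, under a black plastic grip bar on two straps; 50 to 100 g. Origin: centre of the outline, underside; z up, x along the bar. Bar: 12 mm wide (along y), 73 long, from 44 to 56 mm above the origin, centred.
- heart_cutter: Heart cutter, 75 mm wide (x), 69 long (y), tip to -y, lobes at +y. Upright steel outline 2 mm thick, 25 mm high, open top and bottom, under a black plastic grip bar on two straps; 50 to 100 g. Origin: centre of the outline, underside; z up, x along the bar. Bar: 12 mm wide (along y), 63 long, from 44 to 56 mm above the origin, centred.
- big_star_holder: Big star cutter's place: fixed grey insert 112 x 112 x 5 mm in any bay of the 2 x 2 wooden tray with 20 mm walls. White rib 6 mm high draws the larger star, two points along x; any multiple of 60 degrees fits; 7 mm free all round the cutter, whose true outline is drawn in black inside. Origin: centre of insert and outline, underside, 5 mm above the table. Cutter stands inside the rib, its origin 5 mm above this one.
- small_star_holder: Small star cutter's place: fixed grey insert 112 x 112 x 5 mm in any bay of the 2 x 2 wooden tray with 20 mm walls. White rib 6 mm high draws the smaller star, two points along x; any multiple of 60 degrees fits; 7 mm free all round the cutter, whose true outline is drawn in black inside. Origin: centre of insert and outline, underside, 5 mm above the table. Cutter stands inside the rib, its origin 5 mm above this one.
- round_holder: Round cutter's place: fixed grey insert 112 x 112 x 5 mm in any bay of the 2 x 2 wooden tray with 20 mm walls. White rib 6 mm high draws a circle of 86 mm inside; any yaw fits; 7 mm free all round the cutter, whose true outline is drawn in black inside. Origin: centre of insert and outline, underside, 5 mm above the table. Cutter stands inside the rib, its origin 5 mm above this one.
- heart_holder: Heart cutter's place: fixed grey insert 112 x 112 x 5 mm in any bay of the 2 x 2 wooden tray with 20 mm walls. White rib 6 mm high draws a heart, tip to -y, lobes at +y; cutter x, y along the holder's x, y; 7 mm free all round the cutter, whose true outline is drawn in black inside. Origin: centre of insert and outline, underside, 5 mm above the table. Cutter stands inside the rib, its origin 5 mm above this one.
- palette_knife: Bystander, to be left alone: palette knife lying flat among the cutters, black handle 105 x 22 x 16 mm toward -x, steel blade 133 x 26 mm toward +x at 9 mm height, lying roughly along x. Origin: on the table where handle and blade meet.
- dredger: Bystander, to be left standing: aluminium sugar dredger with a domed, pierced lid, 66 mm in diameter and 85 mm high, behind the cutters and the tray. Origin: centre of its underside; z up.

How it is judged:
By the outcome, as a careful person would: the job done as asked, in the order asked, and still so for the second after the job is handed in, with the robot touching nothing.
It also fails if it takes over 115 s, if anything falls off the work surface, if the arm or the gripper's body presses on something with over 40 N, if the wrist force passes 120 N, or if a joint passes its speed limit or range.

## Working session

There is one attempt and no reset: what is moved stays moved. The work goes in short steps, Python scripts to look and compute and a tool call to move; the robot and the scene stay as the last step left them, time stands still between calls to the robot, and variables do not carry over. Pictures are saved under pics/ and viewed, at most 14 in all, crops included, and the job is handed in when it is done.

Besides the shell and the picture viewer there is one more tool, called after ">>>" as name(argument=value, ...) on one line, values as JSON. servo_tool: Moves the arm, as the interface text tells. Its arguments: {"type":"object","properties":{"motion":{"type":"array","items":{"type":"array","items":{"type":"number"}}},"squeeze":{"type":"number"}},"required":["motion"]}

```bash
mkdir -p pics; cat > h.py <<'E'
import cv2,numpy as np
from station import ctrl
def cam(n):
    c=ctrl.camera(n); 
    c['K']=np.array([[c['fx'],0,c['cx']],[0,c['fy'],c['cy']],[0,0,1.]]); c['d']=np.array(c['dist'],float); c['T']=np.array(c['camera_from_world']); return c
def save(c,f): cv2.imwrite('pics/'+f,c['image'][:,:,::-1])
def px2w(c,uv,z):
    p=cv2.undistortPoints(np.array(uv,float).reshape(-1,1,2),c['K'],c['d'])[:,0]
    R,t=c['T'][:3,:3],c['T'][:3,3]; o=-R.T@t
    r=np.c_[p[:,0],-p[:,1],-np.ones(len(p))]@R
    return o+r*((np.broadcast_to(z,len(p))-o[2])/r[:,2])[:,None]
def w2px(c,P):
    q=np.array(P,float).reshape(-1,3)@c['T'][:3,:3].T+c['T'][:3,3]
    q=q*[1,-1,-1]
    return cv2.projectPoints(q,np.zeros(3),np.zeros(3),c['K'],c['d'])[0][:,0]
E
python3 - <<'E'
from h import *
for n in('top','scene'):
    c=cam(n);save(c,n+'0.png');print(c['fx'],c['dist'],-c['T'][:3,:3].T@c['T'][:3,3])
print(ctrl.get_obs())
E
```

```text
582.1948900519548 [-0.1673111  0.         0.         0.         0.       ] [ 0.46259454 -0.00926967  1.13612019]
532.8956667139461 [-0.01773913  0.          0.          0.          0.        ] [0.93610668 0.57458673 0.65307708]
{'time_s': 0.1, 'qpos': array([-1.23860941e+00,  3.00370914e-01,  1.52153363e+00, -1.00872049e-05,
        1.32065999e+00, -6.66175475e-02]), 'joint_vel': array([-0.0005822 , -0.00274634, -0.00197321, -0.00238387,  0.00092764,
        0.00021941]), 'tau': array([ 7.48025705e-04, -5.32635319e+01, -3.53282332e+01,  7.09504983e-02,
        2.34932452e-02, -8.35287005e-05]), 'ee_pos': array([ 0.21354975, -0.50680872,  0.40416125]), 'eef_rot': array([-3.14062228e+00, -5.49473475e-05,  3.98806940e-01]), 'force': array([ 0.0550957 , -0.78934185,  0.0830723 ]), 'moment': array([-0.05761265,  0.03120016,  0.02543165]), 'grip_force': 0.0, 'grip_width': 0.09391348480131188}
```

View pics/top0.png

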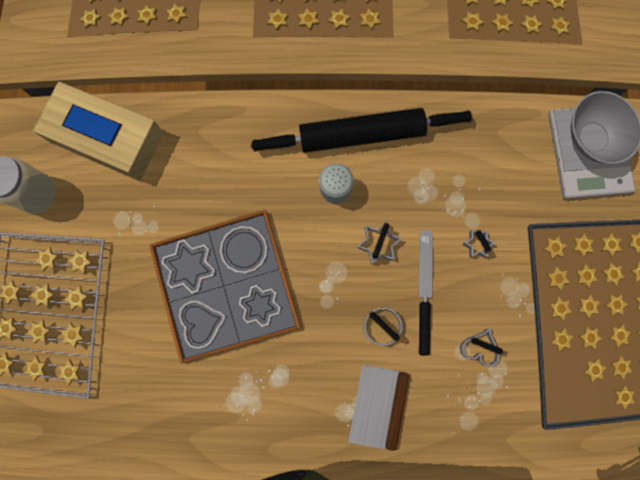

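View pics/scene0.png

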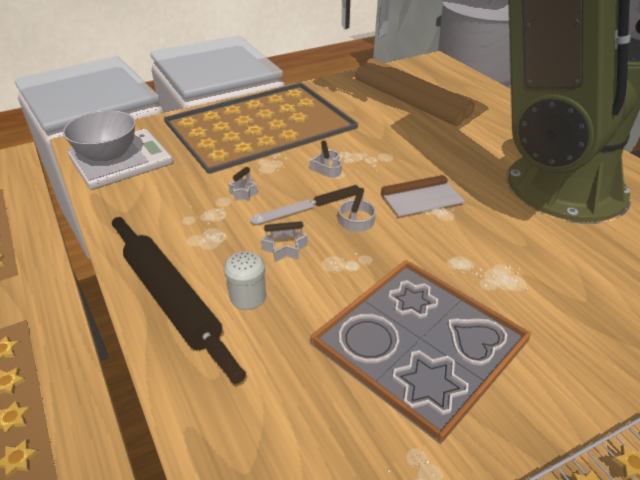

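The top view has +x up and +y left. The tray is around (225,285): big star at (188,265), round at (243,249), heart at (200,324), small star at (260,306). The cutters are big star (380,243), small star (480,243), round (384,326) and heart (482,347). The knife lies between them and the dredger is at (337,183). Next I'll enlarge crops of both areas.

```bash
python3 - <<'E'
import cv2
i=cv2.imread('pics/top0.png')
cv2.imwrite('pics/c1.png',cv2.resize(i[215:375,350:515],None,fx=4.8,fy=3.75*0+3.75,interpolation=3) if 0 else cv2.resize(i[220:370,350:515],None,fx=4,fy=4,interpolation=3))
cv2.imwrite('pics/c2.png',cv2.resize(i[208:365,145:305],None,fx=3.8,fy=3.8,interpolation=3))
E
```

```text
(no output)
```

View pics/c1.png

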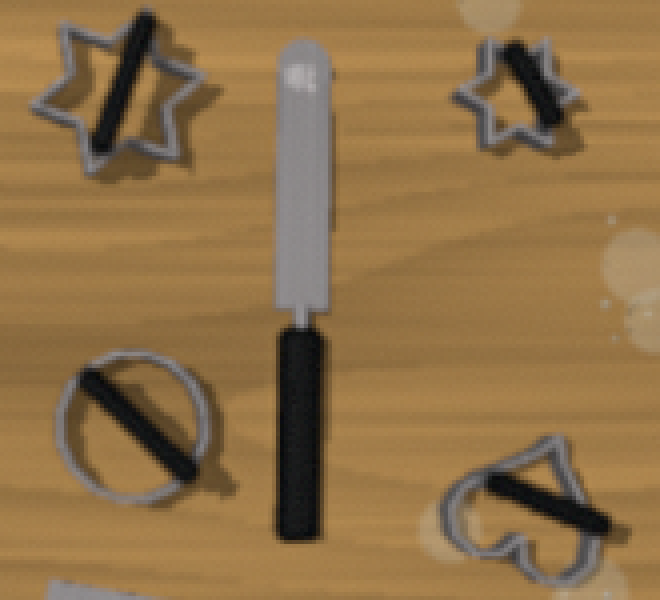

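View pics/c2.png

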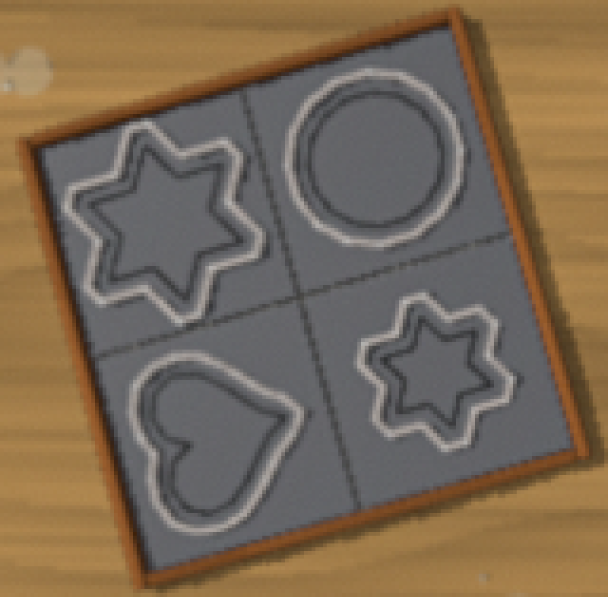

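Bar ends in crop c1: big star (146,18)-(102,148), small star (514,48)-(555,120), round (88,378)-(190,474), heart (492,483)-(602,526), with the heart's tip at (556,440). In crop c2, the rib centres are big star (167,225), round (375,158) and small star (438,373). The heart's rib tip is at (302,412).

```bash
cat > m.py <<'E'
from h import *
c=cam('top')
A=lambda p:(np.array(p,float)+.5)/4-.5+[350,220]
B=lambda p:(np.array(p,float)+.5)/3.8-.5+[145,208]
deg=lambda v:np.degrees(np.arctan2(v[1],v[0]))
for n,p in dict(big=[(102,148),(146,18)],small=[(555,120),(514,48)],round=[(190,474),(88,378)],heart=[(602,526),(492,483)]).items():
    w=px2w(c,A(p),.056);print(n,w.mean(0)[:2].round(4),deg(w[1]-w[0]).round(1),(np.linalg.norm(w[1]-w[0])*1e3).round(1))
print('outline pairs')
for n,ps in dict(big=[[(92,170),(146,15)],[(35,104),(203,77)],[(178,158),(67,28)]],small=[[(458,96),(577,96)],[(487,145),(547,42)],[(547,145),(487,42)]],round=[[(58,427),(211,427)],[(134,352),(134,502)]]).items():
  for p in ps:
    w=px2w(c,A(p),.025);print(n,w.mean(0)[:2].round(4),deg(w[1]-w[0]).round(1),(np.linalg.norm(w[1]-w[0])*1e3).round(1))
print('heart tip',px2w(c,A([(556,440)]),.025), 'notch',px2w(c,A([(520,540)]),.025))
print('holders')
for n,ps in dict(big=[[(190,322),(145,125)],[(70,208),(265,243)],[(98,298),(238,155)]],small=[[(458,447),(418,297)],[(362,350),(515,380)],[(388,435),(495,325)]],round=[[(288,158),(464,158)],[(375,70),(375,246)]]).items():
  for p in ps:
    w=px2w(c,B(p),.016);print(n,w.mean(0)[:2].round(4),deg(w[1]-w[0]).round(1),(np.linalg.norm(w[1]-w[0])*1e3).round(1))
print('heart tip,notch',px2w(c,B([(302,412),(150,447)]),.016))
w=px2w(c,B([(24,142),(457,12),(586,455),(143,585)]),.02);print('tray',w.mean(0),[ (deg(w[i]-w[i-1]).round(1),np.linalg.norm(w[i]-w[i-1]).round(4)) for i in range(4)])
w=px2w(c,B([(300,296),(96,357),(512,233),(244,92),(360,510)]),.01);print(w,deg(w[1]-w[2]),deg(w[3]-w[4]))
E
python3 m.py
```

```text
big [ 0.623  -0.1102] -19.0 65.3
small [ 0.6233 -0.3055] 28.6 39.1
round [ 0.463 -0.116] 46.8 64.5
heart [ 0.426  -0.3067] 68.6 56.0
outline pairs
big [ 0.623  -0.1106] -19.5 80.2
big [ 0.6238 -0.1106] -80.6 82.4
big [ 0.6227 -0.1122] 40.1 82.5
small [ 0.622  -0.3055] -89.7 59.2
small [ 0.6233 -0.3053] -31.8 59.7
small [ 0.6233 -0.3052] 29.2 57.8
round [ 0.4625 -0.117 ] -89.9 72.8
round [ 0.4626 -0.1168] 179.8 71.0
heart tip [[ 0.45568524 -0.32009687  0.025     ]] notch [[ 0.40824642 -0.30170736  0.025     ]]
holders
big [0.576  0.2608] 14.9 105.3
big [0.5747 0.261 ] -99.5 104.6
big [0.5742 0.2604] -43.6 103.0
small [0.5012 0.1191] 15.9 78.7
small [0.5046 0.119 ] -100.5 79.5
small [0.497  0.1172] -43.6 77.6
round [0.6103 0.1532] -89.7 91.0
round [0.6105 0.1536] -178.6 91.2
heart tip,notch [[0.4800543  0.18816372 0.016     ]
 [0.46112695 0.26627427 0.016     ]]
tray [0.53859325 0.1901092  0.02      ] [(np.float64(17.3), np.float64(0.2365)), (np.float64(-73.0), np.float64(0.2353)), (np.float64(-163.0), np.float64(0.2362)), (np.float64(107.0), np.float64(0.234))]
[[0.53944663 0.19165052 0.01      ]
 [0.50683305 0.29757131 0.01      ]
 [0.57263151 0.08295471 0.01      ]
 [0.64535597 0.2240707  0.01      ]
 [0.43086437 0.15845426 0.01      ]] 107.04480867804853 17.009716924016626
```

The tray's yaw is 17° and its centre is (0.539, 0.191). Bar lengths and outline sizes match the ones given.

| Item | Cutter position (x, y) | Cutter bar yaw | Holder position (x, y) |
|---|---|---|---|
| Small star | (.623, -.305) | 29° | (.5015, .1205) |
| Big star | (.623, -.1106) | -19.5° | (.5765, .2615) |
| Round | (.4627, -.1168) | 47° | (.6095, .1535) |
| Heart | (.425, -.307) | 68.6° | (.4685, .2285) |

I'll do the small star first.

>>> servo_tool(motion=[[0.3, 41, 20.1, -7.4, 6], [0.3, 41, 20.1, -7.4, 6], [0.4, 41, 20.1, -7.4, 6], [0.4, 41, 20.1, -7.4, 6], [0.4, 41, 20.1, -7.4, 6], [0.4, 41, 20.1, -7.4, 6], [0.4, 41, 20.1, -7.4, 6], [0.4, 41, 20.1, -7.4, 6], [0.4, 41, 20.1, -7.4, 6], [0.4, 41, 20.1, -7.4, 6], [0.4, 41, 20.1, -7.4, 6], [0.4, 41, 20.1, -7.4, 6]], squeeze=15)

```text
time_s: 1.65
ee_pos: [0.623, -0.3065, 0.3311]
eef_rot: [3.141, -0.0, 0.502]
force: [0.2, 0.0, 0.0]
grip_width: 0.0562
grip_force: 0.0
```

>>> servo_tool(motion=[[0.4, 0, 0.1, -5, 0], [0.4, 0, 0.1, -8, 0], [0.4, 0, 0.1, -10.1, 0], [0.4, 0, 0.1, -10.1, 0], [1, 0, 0.1, -10.1, 0], [1, 0, 0.1, -10.1, 0], [1, 0, 0.1, -10.1, 0], [1, 0, 0.1, -10.1, 0], [1, 0, 0.1, -10.1, 0], [1, 0, 0.1, -10.1, 0], [1, 0, 0.1, -10.1, 0]], squeeze=15)

```text
time_s: 3.02
ee_pos: [0.6235, -0.3048, 0.2295]
eef_rot: [-3.141, 0.0, 0.503]
force: [0.2, -0.6, -0.1]
grip_width: 0.0118
grip_force: 15.0
```

>>> servo_tool(motion=[[1, 0, 0, 5, 0], [1, 0, 0, 10, 0], [1, -12.2, 42.5, 10, -12], [1, -12.2, 42.5, 10, -12], [1, -12.2, 42.5, 10, -12], [1, -12.2, 42.5, 10, -12], [1, -12.2, 42.5, 10, -12], [1, -12.2, 42.5, 10, -12], [1, -12.2, 42.5, 10, -12], [1, -12.2, 42.5, 10, -12], [1, -12.2, 42.5, 10, -12], [1, -12.2, 42.5, 10, -12], [1, -12.2, 42.5, 10, -12], [1, -12.2, 42.5, 10, -12]])

```text
time_s: 4.78
ee_pos: [0.5018, 0.1195, 0.3296]
eef_rot: [-3.142, 0.0, 0.293]
force: [-0.6, 0.3, -0.2]
grip_width: 0.0116
grip_force: 15.0
```

```bash
python3 - <<'E'
from h import *
c=cam('scene');i=c['image'][200:440,270:590,::-1];cv2.imwrite('pics/s1.png',cv2.resize(i,None,fx=2.4,fy=2.4,interpolation=3))
E
```

```text
(no output)
```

View pics/s1.png

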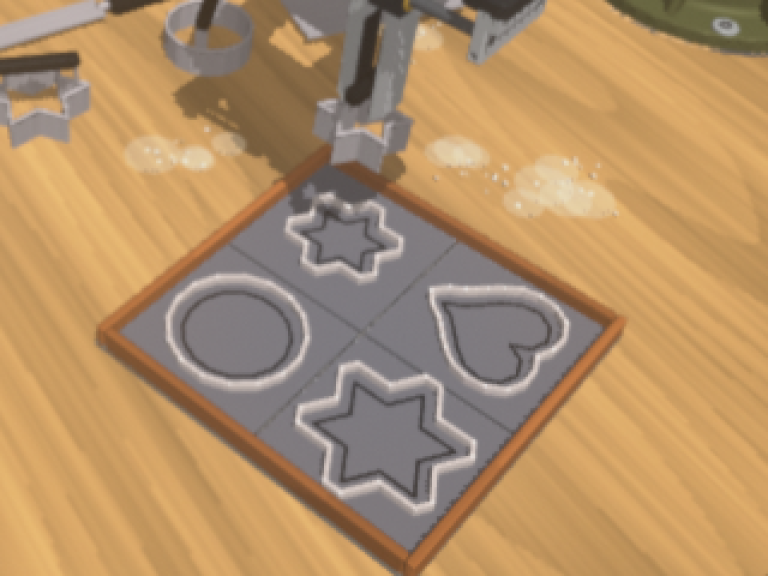

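The small star hangs upright over its bay; its outline centre is at crop pixel (346,240). I'll lower it and release.

>>> servo_tool(motion=[[1, 0, 0.05, -4, 0], [1, 0, 0.05, -7, 0], [1, 0, 0.05, -8.5, 0], [1, 0, 0.05, -8.9, 0], [1, 0, 0.05, -8.9, 0], [0.5, 0, 0.05, -8.9, 0], [0.5, 0, 0.05, -8.9, 0], [0.5, 0, 0.05, -8.9, 0], [0.5, 0, 0.05, -8.9, 0], [0.5, 0, 0.05, -5, 0], [0.5, 0, 0.05, 1, 0], [0.5, 0, 0.05, 1, 0]])

```text
time_s: 6.32
ee_pos: [0.502, 0.1208, 0.3438]
eef_rot: [3.141, -0.007, 0.294]
force: [0.0, 0.2, -0.6]
grip_width: 0.0471
grip_force: 0.0
```

>>> servo_tool(motion=[[0.4, 12.1, -23.1, 0, -36.4], [0.4, 12.1, -23.1, 0, -36.4], [0.4, 12.1, -23.1, 0, -36.4], [0.4, 12.1, -23.1, 0, -36.4], [0.4, 12.1, -23.1, 0, -36.4], [0.4, 12.1, -23.1, 0, -36.4], [0.4, 12.1, -23.1, 0, -36.4], [0.4, 12.1, -23.1, 0, -36.4]])

```text
time_s: 7.32
ee_pos: [0.6223, -0.1091, 0.3399]
eef_rot: [-3.142, -0.0, -0.34]
force: [0.9, -0.6, 0.0]
grip_width: 0.0563
grip_force: 0.0
```

```bash
python3 - <<'E'
from h import *
print(ctrl.get_obs()['ee_pos'])
c=cam('top');i=c['image'][205:365,145:425,::-1];cv2.imwrite('pics/t1.png',cv2.resize(i,None,fx=2.8,fy=2.8,interpolation=3))
E
```

```text
[ 0.6223458  -0.1090933   0.33985234]
```

View pics/t1.png

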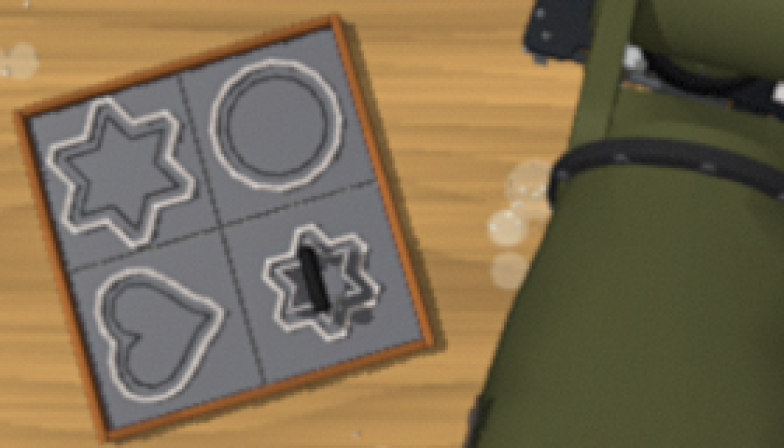

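The small star is inside its rib and aligned with it. Now the big star: grasp, carry and place.

>>> servo_tool(motion=[[0.4, 0.05, -0.1, -5, 0], [0.4, 0.05, -0.1, -9, 0], [0.4, 0.05, -0.1, -11, 0], [0.4, 0.05, -0.1, -11, 0], [1, 0.05, -0.1, -11, 0], [1, 0.05, -0.1, -11, 0], [1, 0.05, -0.1, -11, 0], [1, 0.05, -0.1, -11, 0], [1, 0.05, -0.1, -11, 0], [1, 0.05, -0.1, -11, 0], [1, 0.05, -0.1, -6, 0], [1, 0.05, -0.1, -1, 0]])

```text
time_s: 8.88
ee_pos: [0.6229, -0.1113, 0.3304]
eef_rot: [3.141, 0.001, -0.341]
force: [0.3, 0.8, -0.0]
grip_width: 0.0119
grip_force: 15.0
```

>>> servo_tool(motion=[[1, -4.6, 37.2, 0, 36.5], [1, -4.6, 37.2, 0, 36.5], [1, -4.6, 37.2, 0, 36.5], [1, -4.6, 37.2, 0, 36.5], [1, -4.6, 37.2, 0, 36.5], [1, -4.6, 37.2, 0, 36.5], [1, -4.6, 37.2, 0, 36.5], [1, -4.6, 37.2, 0, 36.5], [1, -4.6, 37.2, 0, 36.5], [1, -4.6, 37.2, 0, 36.5], [1, -4.6, 37.2, 0, 36.5], [1, -4.6, 37.2, 0, 36.5]])

```text
time_s: 10.38
ee_pos: [0.5771, 0.2604, 0.3297]
eef_rot: [-3.142, -0.0, 0.295]
force: [-1.0, 0.0, -0.7]
grip_width: 0.0118
grip_force: 15.0
```

```bash
python3 - <<'E'
from h import *
c=cam('top');i=c['image'][205:365,145:425,::-1]
print(px2w(c,[[145+314/2.8,205+280/2.8]],.066), px2w(c,[[145+302/2.8,205+249/2.8],[145+324/2.8,205+310/2.8]],.066))
c=cam('scene');i=c['image'][180:440,270:590,::-1];cv2.imwrite('pics/s2.png',cv2.resize(i,None,fx=2.3,fy=2.3,interpolation=3))
E
```

```text
[[0.50026574 0.11844464 0.066     ]] [[0.52057428 0.12674734 0.066     ]
 [0.48067684 0.1115236  0.066     ]]
```

View pics/s2.png

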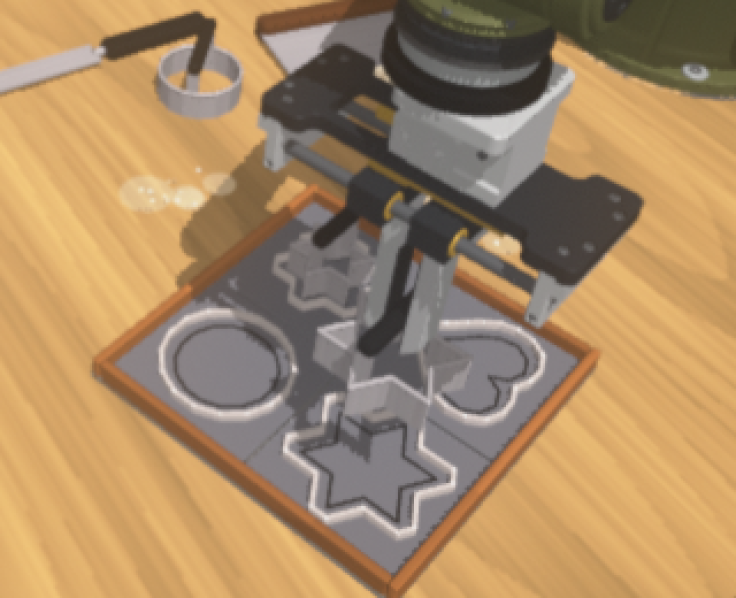

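The big star hangs upright over its rib, whose centre is at crop pixel (368,465). The small star sits within about 2 mm of its mark. I'll lower and release the big star, then go to the round cutter.

>>> servo_tool(motion=[[1, 0, 0.05, -4, 0], [1, 0, 0.05, -7, 0], [1, 0, 0.05, -8.5, 0], [1, 0, 0.05, -8.9, 0], [1, 0, 0.05, -8.9, 0], [0.5, 0, 0.05, -8.9, 0], [0.5, 0, 0.05, -8.9, 0], [0.5, 0, 0.05, -8.9, 0], [0.5, 0, 0.05, -8.9, 0], [0.5, 0, 0.05, -5, 0], [0.5, 0, 0.05, 1, 0], [0.5, 0, 0.05, 1, 0]])

```text
time_s: 11.98
ee_pos: [0.5774, 0.2613, 0.3448]
eef_rot: [-3.141, -0.008, 0.296]
force: [-0.5, 0.4, -1.2]
grip_width: 0.0468
grip_force: 0.0
```

>>> servo_tool(motion=[[0.4, -11.4, -37.8, 0, 29.8], [0.4, -11.4, -37.8, 0, 29.8], [0.4, -11.4, -37.8, 0, 29.8], [0.4, -11.4, -37.8, 0, 29.8], [0.4, -11.4, -37.8, 0, 29.8], [0.4, -11.4, -37.8, 0, 29.8], [0.4, -11.4, -37.8, 0, 29.8], [0.4, -11.4, -37.8, 0, 29.8], [0.4, -11.4, -37.8, 0, 29.8], [0.4, -11.4, -37.8, 0, 29.8], [0.4, -11.4, -37.8, 0, 29.8]])

```text
time_s: 13.35
ee_pos: [0.4633, -0.1162, 0.3396]
eef_rot: [-3.141, 0.0, 0.817]
force: [0.5, 0.2, -0.2]
grip_width: 0.0566
grip_force: 0.0
```

>>> servo_tool(motion=[[0.4, 0, -0.05, -5, 0], [0.4, 0, -0.05, -9, 0], [0.4, 0, -0.05, -11, 0], [0.4, 0, -0.05, -11, 0], [1, 0, -0.05, -11, 0], [1, 0, -0.05, -11, 0], [1, 0, -0.05, -11, 0], [1, 0, -0.05, -11, 0], [1, 0, -0.05, -11, 0], [1, 0, -0.05, -11, 0], [1, 0, -0.05, -6, 0], [1, 0, -0.05, -1, 0]])

```text
time_s: 14.85
ee_pos: [0.4629, -0.1173, 0.3306]
eef_rot: [-3.14, 0.001, 0.816]
force: [1.0, 0.0, 0.1]
grip_width: 0.0118
grip_force: 15.0
```

>>> servo_tool(motion=[[1, 14.6, 27.0, 0, -29.8], [1, 14.6, 27.0, 0, -29.8], [1, 14.6, 27.0, 0, -29.8], [1, 14.6, 27.0, 0, -29.8], [1, 14.6, 27.0, 0, -29.8], [1, 14.6, 27.0, 0, -29.8], [1, 14.6, 27.0, 0, -29.8], [1, 14.6, 27.0, 0, -29.8], [1, 14.6, 27.0, 0, -29.8], [1, 14.6, 27.0, 0, -29.8]])

```text
time_s: 16.1
ee_pos: [0.609, 0.1519, 0.3299]
eef_rot: [3.142, -0.0, 0.295]
force: [-0.9, -0.4, -1.3]
grip_width: 0.0116
grip_force: 15.0
```

>>> servo_tool(motion=[[1, 0, 0.1, -4, 0], [1, 0, 0.1, -7, 0], [1, 0, 0.1, -8.5, 0], [1, 0, 0.1, -8.9, 0], [1, 0, 0.1, -8.9, 0], [0.5, 0, 0.1, -8.9, 0], [0.5, 0, 0.1, -8.9, 0], [0.5, 0, 0.1, -8.9, 0], [0.5, 0, 0.1, -8.9, 0], [0.5, 0, 0.1, -5, 0], [0.5, 0, 0.1, 1, 0], [0.5, 0, 0.1, 1, 0]])

```text
time_s: 17.6
ee_pos: [0.6094, 0.1538, 0.3447]
eef_rot: [3.141, -0.008, 0.296]
force: [-0.6, -0.7, -0.6]
grip_width: 0.0468
grip_force: 0.0
```

>>> servo_tool(motion=[[0.4, -18.4, -46, 0, 51.7], [0.4, -18.4, -46, 0, 51.7], [0.4, -18.4, -46, 0, 51.7], [0.4, -18.4, -46, 0, 51.7], [0.4, -18.4, -46, 0, 51.7], [0.4, -18.4, -46, 0, 51.7], [0.4, -18.4, -46, 0, 51.7], [0.4, -18.4, -46, 0, 51.7], [0.4, -18.4, -46, 0, 51.7], [0.4, -18.4, -46, 0, 51.7], [0.4, -18.4, -46, 0, 51.7], [0.4, -18.4, -46, 0, 51.7], [0.4, -18.4, -46, 0, 51.7]])

```text
time_s: 19.23
ee_pos: [0.4255, -0.3056, 0.3397]
eef_rot: [3.142, -0.0, 1.199]
force: [-0.0, -0.3, -0.0]
grip_width: 0.0566
grip_force: 0.0
```

```bash
python3 - <<'E'
from h import *
c=cam('top');i=c['image'][205:365,145:305,::-1];cv2.imwrite('pics/t2.png',cv2.resize(i,None,fx=3.7,fy=3.7,interpolation=3))
E
```

```text
(no output)
```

View pics/t2.png

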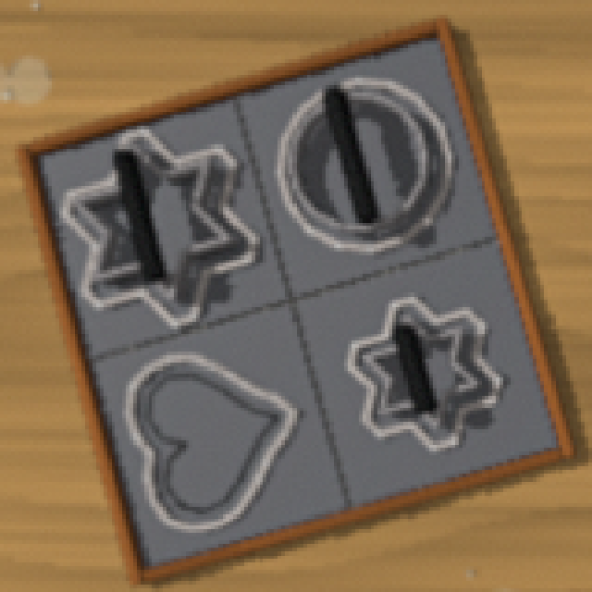

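The big star, round and small star all sit inside their ribs. Heart next.

>>> servo_tool(motion=[[0.4, 0, -0.1, -5, 0], [0.4, 0, -0.1, -9, 0], [0.4, 0, -0.1, -11, 0], [0.4, 0, -0.1, -11, 0], [1, 0, -0.1, -11, 0], [1, 0, -0.1, -11, 0], [1, 0, -0.1, -11, 0], [1, 0, -0.1, -11, 0], [1, 0, -0.1, -11, 0], [1, 0, -0.1, -11, 0], [1, 0, -0.1, -6, 0], [1, 0, -0.1, -1, 0], [1, 0, -0.1, -1, 0]])

```text
time_s: 20.9
ee_pos: [0.4254, -0.3075, 0.333]
eef_rot: [3.136, 0.002, 1.198]
force: [-0.1, 0.9, -1.6]
grip_width: 0.0119
grip_force: 15.0
```

>>> servo_tool(motion=[[1, 4.3, 53.5, 0, -51.7], [1, 4.3, 53.5, 0, -51.7], [1, 4.3, 53.5, 0, -51.7], [1, 4.3, 53.5, 0, -51.7], [1, 4.3, 53.5, 0, -51.7], [1, 4.3, 53.5, 0, -51.7], [1, 4.3, 53.5, 0, -51.7], [1, 4.3, 53.5, 0, -51.7], [1, 4.3, 53.5, 0, -51.7], [1, 4.3, 53.5, 0, -51.7], [1, 4.3, 53.5, 0, -51.7], [1, 4.3, 53.5, 0, -51.7], [1, 4.3, 53.5, 0, -51.7], [1, 4.3, 53.5, 0, -51.7], [1, 4.3, 53.5, 0, -51.7]])

```text
time_s: 22.78
ee_pos: [0.4681, 0.2273, 0.3297]
eef_rot: [3.142, -0.0, 0.295]
force: [-0.1, 0.2, -0.2]
grip_width: 0.012
grip_force: 15.0
```

```bash
python3 - <<'E'
from h import *
c=cam('scene');i=c['image'][180:440,270:590,::-1];cv2.imwrite('pics/s3.png',cv2.resize(i,None,fx=2.3,fy=2.3,interpolation=3))
E
```

```text
(no output)
```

View pics/s3.png

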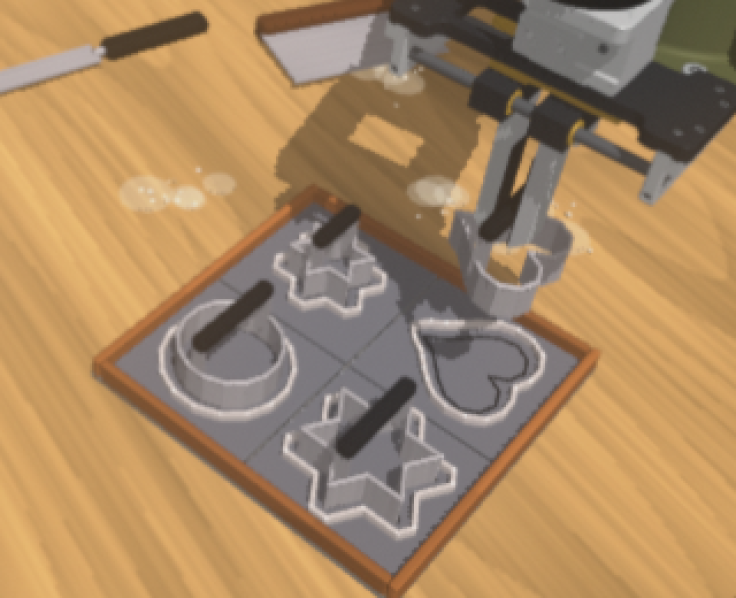

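The heart is turned correctly, with its tip at upper left and lobes toward the lower right. The other three sit flat. I'll lower it, release and withdraw.

>>> servo_tool(motion=[[1, 0, 0.1, -4, 0], [1, 0, 0.1, -7, 0], [1, 0, 0.1, -8.5, 0], [1, 0, 0.1, -8.9, 0], [1, 0, 0.1, -8.9, 0], [0.5, 0, 0.1, -8.9, 0], [0.5, 0, 0.1, -8.9, 0], [0.5, 0, 0.1, -8.9, 0], [0.5, 0, 0.1, -8.9, 0], [0.5, 0, 0.1, -5, 0], [0.5, 0, 0.1, 1, 0], [0.5, 0, 0.1, 5, 0], [0.5, 0, -30, 6, 0], [0.5, 0, -30, 6, 0], [0.5, 0, -30, 6, 0], [0.5, 0, -30, 6, 0], [0.5, 0, -30, 6, 0], [0.5, 0, -30, 6, 0], [0.5, 0, -30, 6, 0]])

```text
time_s: 25.2
ee_pos: [0.468, -0.072, 0.3896]
eef_rot: [-3.141, 0.0, 0.295]
force: [-0.0, -0.6, -0.2]
grip_width: 0.0472
grip_force: 0.0
```

```bash
python3 - <<'E'
from h import *
c=cam('top');save(c,'t3f.png')
a=cv2.resize(c['image'][205:365,145:305],(420,420),interpolation=3)
s=cam('scene')['image'][200:440,200:520]
cv2.imwrite('pics/f.png',np.hstack([a,cv2.resize(s,(380,285))[:, :],][:1]+[cv2.copyMakeBorder(cv2.resize(s,(380,285)),0,135,0,0,0)])[:,:,::-1])
E
```

```text
(no output)
```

View pics/f.png

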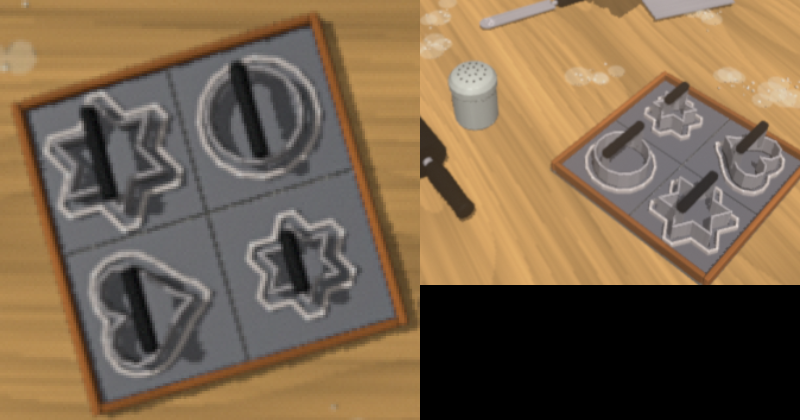

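View pics/t3f.png

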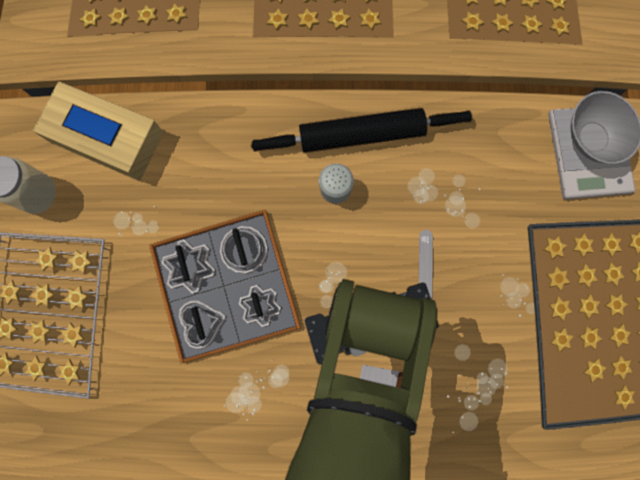

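All four cutters sit inside their ribs, the knife and dredger (337,183) haven't moved, and the gripper is clear of everything.

```bash
python3 -c "
from station import ctrl
print(ctrl.hand_in())"
```

```text
the job is handed in; nothing more can be done
None
```

All four cutters are in the tray, each flat inside its own outline and released, with the knife and dredger left where they were; the job is handed in after about 25 s of robot time.

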